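Bar a bench vacuum pump over its compression peak and lock the shaft

ROBOT

A 7-joint arm with a two-finger parallel gripper is mounted at the origin on the work surface. World frame = base frame: x ahead of the robot, y to its left, z up, the work surface at z = 0. Lengths are in m, angles in rad, forces in N, time in s.
With the tool pointing down it reaches from about 0.425 to 0.95 m from the base axis. Payload 16.7 kg.
Tool frame: the origin (TCP) lies at the very end of the fingers, on their centre line; the grasp point (between the pads) lies 19 mm behind it (ctrl.grip_point_offset is the distance from the TCP to the grasp point, in m); z points along the fingers, y is the line along which they close (so a half turn about z gives the same grasp; the last joint's range is limited). The gripper opens to 94 mm and grips with 3 to 60 N. Pads are 16 mm wide; open, the fingers measure 119 mm over their backs; the gripper's body (75 mm by 177 mm) begins 78 mm behind the grasp point.
Start: joints at [-1.496, 0.426, 0.074, 1.606, -0.034, 1.111, -0.067], TCP at [0.15, 0.658, 0.205] pointing down, gripper open.
Joint ranges: [-2.85, 2.85], [-0.5, 2.14], [-1.23, 1.37], [0.21, 2.46], [-1.02, 4.16], [0.16, 2.05], [-2.73, 2.73]. Speed limits (rad/s): [1.89, 1.89, 2.39, 2.39, 3.01, 3.01, 3.01].

INTERFACE

Orientations are given as a rotation vector (axis times angle).
In Python, from cell import ctrl gives the robot as it stands. The module is installed in compiled form; this text tells all that it offers.
- The arm moves only by the tool arm_command, never from a script. Its argument "increments" is a list of rows, each a list of 7 numbers: the shift along the world's x, y, z each as a share of 0.75 m, from -1 to 1, then the turn, a rotation vector about the world's x, y, z each as a share of 45 degrees, from -1 to 1, then the opening, from 0 (shut) to 1 (fully open). In form: [[tx, ty, tz, rx, ry, rz, hand], ...]. A call has 1 to 12 rows; each row is the pose to reach, as a shift and turn from the pose commanded when the call began; what a row does not reach only later rows make up. A row lasts 1/12 s, in which the tool goes at most 41.7 mm and 7.16 degrees, less where a joint would pass 70% of its speed; a pose out of reach is approached as far as the arm can. A call with a number of a shift or a turn outside -1 to 1 is refused whole. A call with a gripper value outside its range is refused whole. The fingers move at their own pace and stop on an object; "newtons" is the grip in N (left out, the last holds). Time passes only in rows, so rows that repeat a pose let the fingers close. It gives the time, the measured TCP pose, the force, the opening and the grip force at its end, in the units of the state.
- ctrl.observe(): the state, without advancing time (a new reading comes with each control period).
- ctrl.get_image(name): name is "side" or "top" or "wrist"; returns the picture (400x640x3 uint8, blue, green, red); there is no depth.
- ctrl.camera_info(name): a dict with "K" (3x3 intrinsics, pixels), "R" (3x3) and "t" (3): a world point X has camera coordinates R X + t; the wrist camera has in their place "hand_eye" (4x4, takes a point from camera to tool coordinates, whose origin is the TCP and whose axes are the flange's). Camera axes: x right, y down, z forward; pixel columns grow to the right and rows downward; lengths in m; the calibration is good to about 2 mm. A picture is of the moment at which its call begins: read the wrist's pose just before it. camera_info takes no time and is no camera call.
- ctrl.finish_job(): hands the job in; it is judged then, once.
Trained networks look in the newest picture that a camera, given by its name, has taken for a name from the list of things; names that differ only in an ending like _2 or _b are one class to them, and where a whole thing is asked for, a point or a joint stands for the part that bears it (a point fixed in the world has none). Each returns a list of dicts, best first, with "p" (0 to 1); they miss things now and then, are a little off and sometimes report something else, mostly with a low value. They report only what shows in the picture. A call takes as long as a camera call.
- ctrl.find_in(camera, target): "position" ([x, y, z] in m, in world coordinates, good to about 4 mm: the middle of the surface that is visible of it).
- ctrl.cut_out(camera, target): "region" (400x640 bool, what is visible of it).
The state is a dict: "time": time; "joint_pos": joint angles; "joint_velocities": joint speeds; "tau": joint torques, N m; "eef_pos": TCP position; "tcp_rot": TCP orientation; "contact_force": force on the tool from outside, world axes, zero at the start; "torque": the same for the moment, N m; "gripper_width": finger opening in m; "grip_force": force on a finger pad.
Only numpy, scipy, OpenCV 4.12 (cv2) and the standard library are available. Lean on these libraries where they do the work, as an engineer would, in place of code of your own. Each camera call takes 0.05 s, during which the arm holds its last target. There are 200 camera calls.

TASK

Bring the bench vacuum pump to its top point and lock it there: take the black handle of its handwheel and turn the wheel slowly anticlockwise (as seen from above), feel the resistance climb to a peak, go on just past the peak to where the wheel no longer pushes back and stands by itself, and let go of it there. Then gently press the red shaft lock all the way down; it only goes down when the wheel stands at the right place, so do not force it. Never let the wheel kick or spin by itself, and leave the tip box, bottle and tube rack alone.

Things in the scene. Friction and masses are not known exactly. Their poses are not given: they have to be found in the camera images.
- pump: The vacuum pump: a fixed white box, 285 x 260 mm, its grey deck 118 mm above the bench; origin on the bench under the wheel's axis, x from the axis towards the red lock, z up. A yellow arrow on the deck shows the turning direction (anticlockwise from above). The wheel has end stops 2.7 rad before and 1.36 rad past the top point.
- axis (a point): Centre of the aluminium handwheel (156 mm across, 18 mm thick, five spokes, lying flat), on its vertical axis, level with its top face, 150 mm above the bench. The top point lies 1.1 to 2.5 rad anticlockwise from the start; no pose or mark shows where, it differs each time and must be felt.
- handle_centre (a point): Half-way up the black upright crank handle: a round post 24 mm across, 56 mm tall, standing on the wheel's top face 62 mm from the axis; this point is 28 mm above that face. It spins freely, so the gripper need not turn. Turning takes a push here of about 4 N for bearing drag, plus, from 1.2 rad before the top, the compression: up to 11 N more, 15 N in all at the peak (read at rest, 1 to 4 N less).
- handwheel: The wheel with its handle; origin on the axis at its underside, x to the handle, z up. The compression peaks about 0.5 rad before the top point, then fades: at the top only the 4 N drag is left; beyond, it drives the wheel on (38 N per rad at the handle: no push needed at 0.11 rad past). Let go within 0.1 rad of the top it stays; elsewhere on the slope it kicks back or runs on.
- lock_top (a point): Top centre of the red cap (26 mm across) of the shaft lock, a push plunger in a black guide on the deck, 108 mm from the axis; 172 mm above the bench when up. It goes down 12 mm against 4 N of friction and stays; the cap is sprung, giving 6 mm more from 6 to 18 N. Its unseen pin enters a shaft slot only within 0.09 rad of the top point, else it stops after 3 mm. Over 35 N bends it.
- lock (a joint): How far the plunger under the red cap is pressed down, in m: 0 up, 0.012 fully down.
- tip_box: Bystander: blue box of pipette tips with a pale lid, 85 x 122 x 70 mm, origin at the centre of its underside.
- bottle: Bystander: amber bottle with a blue cap, 68 mm across, 150 mm tall, origin at the centre of its underside.
- tube_rack: Bystander: orange rack with capped tubes, 90 x 200 x 44 mm, origin at the centre of its underside.

How it is judged:
By the outcome, as a careful person would: the job done as asked, in the order asked, and still so for the second after the job is handed in, with the robot touching nothing.
It also fails if it takes over 64 s, if anything falls off the work surface, if the arm or the gripper's body presses on something with over 40 N, if the wrist force passes 120 N, or if a joint passes its speed limit or range.

## Working session

There is one attempt and no reset: what is moved stays moved. The work goes in short steps, Python scripts to look and compute and a tool call to move; the robot and the scene stay as the last step left them, time stands still between calls to the robot, and variables do not carry over. Pictures are saved under pics/ and viewed, at most 10 in all, crops included, and the job is handed in when it is done.

Besides the shell and the picture viewer there is one more tool, called after ">>>" as name(argument=value, ...) on one line, values as JSON. arm_command: Moves the arm, as the interface text tells. Shift numbers are shares of 0.75 m and turn numbers shares of 45 degrees, none past 1 either way. Its arguments: {"type":"object","properties":{"increments":{"type":"array","items":{"type":"array","items":{"type":"number","minimum":-1,"maximum":1}}},"newtons":{"type":"number"}},"required":["increments"]}

```bash
mkdir -p pics; python3 - <<'E'
from cell import ctrl
import cv2,numpy as np
s=ctrl.observe();print(s['time'],s['eef_pos'],s['tcp_rot'],s['contact_force'],s['gripper_width'],ctrl.grip_point_offset)
ims=[]
for c in('top','side'):
    ims.append(ctrl.get_image(c))
    for n in('axis','handle_centre','lock_top','pump','handwheel','tip_box','bottle','tube_rack'):
        r=ctrl.find_in(c,n)
        print(c,n,[(np.round(d['position'],3).tolist(),round(d['p'],2)) for d in r[:2]])
cv2.imwrite('pics/a.png',cv2.resize(np.vstack(ims),(480,600)))
cv2.imwrite('pics/top.png',ims[0])
E
```

```text
0.0 [0.15041713 0.65758487 0.20477374] [-3.52393857e-01 -3.12174093e+00  2.00725291e-03] [ 0.35406949 -0.43343974  0.08068775] 0.09383853541703609 0.0188
top axis [([0.528, 0.046, 0.117], 0.85)]
top handle_centre [([0.478, 0.09, 0.207], 0.57)]
top lock_top [([0.629, 0.009, 0.172], 0.38)]
top pump []
top handwheel [([0.522, 0.05, 0.15], 0.71)]
top tip_box [([0.628, 0.385, 0.068], 0.78)]
top bottle [([0.409, -0.42, 0.1], 0.97)]
top tube_rack [([0.666, -0.451, 0.03], 0.94)]
side axis [([0.51, -0.032, 0.118], 0.85)]
side handle_centre [([0.475, 0.081, 0.184], 0.54)]
side lock_top []
side pump [([0.504, -0.027, 0.118], 0.98)]
side handwheel [([0.519, 0.042, 0.147], 0.72), ([0.627, 0.367, 0.059], 0.24)]
side tip_box [([0.624, 0.367, 0.057], 0.67), ([0.518, 0.044, 0.145], 0.3)]
side bottle [([0.629, 0.013, 0.17], 0.73), ([0.398, -0.459, 0.092], 0.58)]
side tube_rack [([0.66, -0.474, 0.033], 0.74)]
```

View pics/top.png

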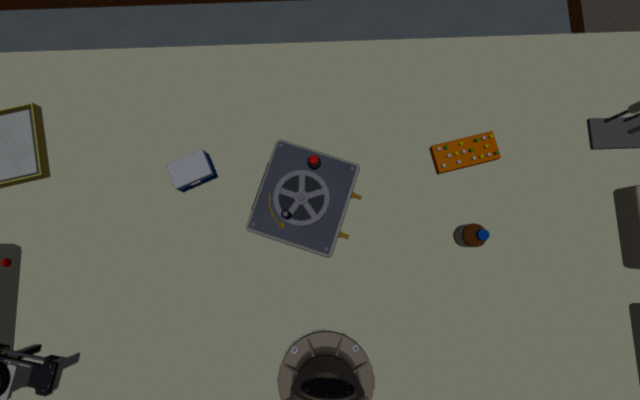

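```bash
cat > h.py <<'E'
from cell import ctrl
import numpy as np,cv2
def ray(c,uv,z):
    i=ctrl.camera_info(c);K,R,t=map(np.array,(i['K'],i['R'],i['t']))
    d=R.T@np.linalg.inv(K)@np.array([*uv,1.]);o=-R.T@t
    return o+d*(z-o[2])/d[2]
def proj(c,X):
    i=ctrl.camera_info(c);K,R,t=map(np.array,(i['K'],i['R'],i['t']))
    p=K@(R@np.array(X)+t);return p[:2]/p[2]
E
python3 - <<'E'
from h import *
im=cv2.imread('pics/top.png')
for c in('top','side'):
    if c=='side': ctrl.get_image(c)
    else: ctrl.get_image(c)
    for n,z in(('handwheel',.15),('handle_centre',.206),('lock_top',.172)):
        r=ctrl.cut_out(c,n)
        if r:
            m=r[0]['region'].astype(np.uint8);cs=max(cv2.findContours(m,0,2)[0],key=cv2.contourArea)
            e=cv2.fitEllipse(cs);print(c,n,np.round(r[0]['p'],2),m.sum(),e,cv2.boundingRect(cs),ray(c,e[0],z).round(4))
    print(proj(c,(.522,.05,.15)),proj(c,(.629,.009,.172)))
E
```

```text
top handwheel 0.67 2452 ((301.16973876953125, 197.7165985107422), (54.683006286621094, 55.38737869262695), 150.43331909179688) (274, 170, 56, 56) [0.5235 0.0501 0.15  ]
top lock_top 0.56 67 ((313.1463623046875, 159.20864868164062), (8.656404495239258, 9.052428245544434), 18.92112922668457) (309, 155, 9, 9) [0.6256 0.0137 0.172 ]
[301.22077156 198.27417644] [314.83714057 157.92821126]
side handwheel 0.83 1109 ((309.1993713378906, 189.18328857421875), (33.09249496459961, 47.269840240478516), 110.262451171875) (289, 170, 45, 36) [0.5206 0.0516 0.15  ]
side handle_centre 0.59 104 ((294.49853515625, 177.7112274169922), (7.395085334777832, 17.4157657623291), 179.57862854003906) (292, 170, 7, 17) [0.4682 0.0523 0.206 ]
side lock_top 0.54 5178 ((312.8774719238281, 210.97946166992188), (78.1229476928711, 94.92703247070312), 92.63455963134766) (271, 171, 85, 73) [ 0.4804 -0.1074  0.172 ]
[309.72133271 189.3447167 ] [342.86345724 184.82811745]
```

The top picture shows the wheel at about (301,198), the black handle at (286,214) and the red lock at (313,160). It is up for +x and left for +y. Axis to lock measures 109 mm and axis to handle 62 mm, which both fit. I'm moving above the handle now.

>>> arm_command(increments=[[0.05,-0.09,0.127,0,0,0.15,1],[0.1,-0.18,0.127,0,0,0.3,1],[0.15,-0.26,0.127,0,0,0.45,1],[0.18,-0.31,0.127,0,0,0.62,1],[0.2,-0.35,0.127,0,0,0.62,1],[0.22,-0.38,0.127,0,0,0.62,1],[0.22,-0.38,0.127,0,0,0.62,1],[0.22,-0.38,0.127,0,0,0.62,1]])

```text
time: 1.97
eef_pos: [0.3062, 0.3879, 0.2987]
tcp_rot: [-0.41, 3.114, 0.001]
contact_force: [0.8, 0.5, 0.1]
gripper_width: 0.0938
grip_force: 0.0
```

>>> arm_command(increments=[[0.2,-0.377,0,0,0,0,1],[0.2,-0.377,0,0,0,0,1],[0.2,-0.377,0,0,0,0,1],[0.2,-0.377,0,0,0,0,1],[0.2,-0.377,0,0,0,0,1],[0.2,-0.377,0,0,0,0,1],[0.2,-0.377,0,0,0,0,1],[0.2,-0.377,0,0,0,0,1],[0.2,-0.377,0,0,0,0,1],[0.2,-0.377,0,0,0,0,1]])

```text
time: 2.8
eef_pos: [0.456, 0.1058, 0.2983]
tcp_rot: [-0.406, 3.115, 0.0]
contact_force: [0.3, -0.0, -0.8]
gripper_width: 0.0939
grip_force: 0.0
```

```bash
cat >> h.py <<'E'
from scipy.spatial.transform import Rotation as Ro
def wcam():
    s=ctrl.observe();T=np.eye(4);T[:3,:3]=Ro.from_rotvec(s['tcp_rot']).as_matrix();T[:3,3]=s['eef_pos']
    i=ctrl.camera_info('wrist');return np.array(i['K']),T@np.array(i['hand_eye'])
def wray(uv,z,KT):
    K,T=KT;d=T[:3,:3]@np.linalg.inv(K)@np.array([*uv,1.]);o=T[:3,3];return o+d*(z-o[2])/d[2]
E
python3 - <<'E'
from h import *
s=ctrl.observe();R=Ro.from_rotvec(s['tcp_rot']).as_matrix();print(s['time'],s['eef_pos'],R[:,1].round(3),R[:,2].round(3),s['joint_pos'],s['contact_force'])
print('handle top by top cam',ray('top',(286,214),.206))
KT=wcam();im=ctrl.get_image('wrist');cv2.imwrite('pics/w1.png',im)
for n in('axis','handle_centre','lock_top','handwheel'):
    for d in ctrl.find_in('wrist',n)[:1]: print(n,np.round(d['position'],4),d['p'])
    r=ctrl.cut_out('wrist',n)
    if r:
        m=r[0]['region'].astype(np.uint8);print(n,r[0]['p'],m.sum(),cv2.boundingRect(m))
E
```

```text
2.8 [0.45599133 0.10582928 0.29832819] [-0.256  0.967  0.   ] [ 0.  0. -1.] [-0.82785411 -0.0215112   0.46077705  1.95099507  0.01010261  1.20959147
  1.45897094] [ 0.32943123 -0.02794758 -0.80989226]
handle top by top cam [0.47547144 0.08684965 0.206     ]
axis [0.4835 0.0485 0.1212] 0.78
axis 0.67 41127 (122, 65, 297, 294)
handle_centre [0.4732 0.0904 0.2063] 0.68
handle_centre 0.93 825 (292, 193, 28, 38)
lock_top [0.4811 0.0525 0.1171] 0.24
handwheel [0.5135 0.0581 0.1501] 0.98
handwheel 0.86 13701 (189, 162, 146, 137)
```

View pics/w1.png

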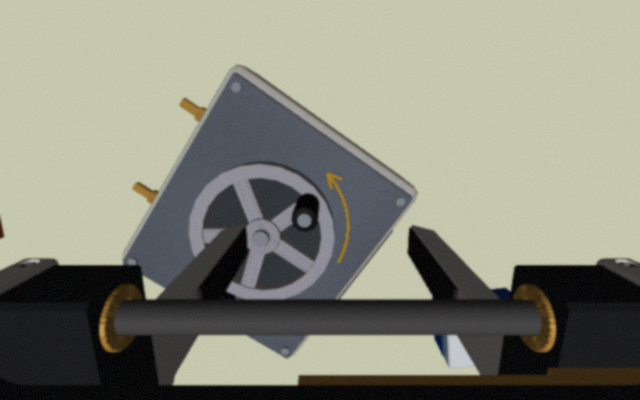

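```bash
python3 - <<'E'
from h import *
KT=wcam();ctrl.get_image('wrist')
m=ctrl.cut_out('wrist','handwheel')[0]['region'].astype(np.uint8)
c=max(cv2.findContours(m,0,2)[0],key=cv2.contourArea);h=cv2.convexHull(c)
P=np.array([wray(p,.15,KT)[:2] for p in h[:,0]]);A=np.c_[2*P,np.ones(len(P))];x=np.linalg.lstsq(A,(P**2).sum(1),rcond=None)[0]
print('wheel',x[:2],np.sqrt(x[2]+x[:2]@x[:2]))
m=ctrl.cut_out('wrist','handle_centre')[0]['region'].astype(np.uint8)
h=max(cv2.findContours(m,0,2)[0],key=cv2.contourArea);print(h[:,0][::6].tolist())
for p in ((306,198),(306,205)):print(p,wray(p,.206,KT))
E
```

```text
wheel [0.52447702 0.05242815] 0.07794745936515064
[[302, 194], [295, 202], [292, 210], [291, 223], [296, 229], [307, 230], [313, 225], [316, 208]]
(306, 198) [0.45848311 0.08922043 0.206     ]
(306, 205) [0.46452831 0.09074368 0.206     ]
```

>>> arm_command(increments=[[0,0,0,0,0,0,1],[0,0,0,0,0,0,1]])

```text
time: 3.57
eef_pos: [0.4555, 0.1071, 0.2982]
tcp_rot: [0.41, -3.115, 0.0]
contact_force: [0.2, -0.2, 0.1]
gripper_width: 0.0936
grip_force: 0.0
```

>>> arm_command(increments=[[0.028,-0.022,0,0,0,0,1],[0.028,-0.022,-0.05,0,0,0,1],[0.028,-0.022,-0.1,0,0,0,1],[0.028,-0.022,-0.14,0,0,0,1],[0.028,-0.022,-0.165,0,0,0,1],[0.028,-0.022,-0.176,0,0,0,1],[0.028,-0.022,-0.176,0,0,0,1],[0.028,-0.022,-0.176,0,0,0,1]])

```text
time: 4.23
eef_pos: [0.477, 0.0906, 0.1668]
tcp_rot: [-0.41, 3.114, -0.0]
contact_force: [-0.3, -0.1, 0.5]
gripper_width: 0.0941
grip_force: 0.0
```

>>> arm_command(increments=[[0,0,0,0,0,0,0.5],[0,0,0,0,0,0,0.3],[0,0,0,0,0,0,0.2],[0,0,0,0,0,0,0.1],[0,0,0,0,0,0,0.1],[0,0,0,0,0,0,0.1]], newtons=25)

```text
time: 4.73
eef_pos: [0.4767, 0.0907, 0.1664]
tcp_rot: [-0.411, 3.114, 0.0]
contact_force: [0.2, 0.7, 0.4]
gripper_width: 0.0569
grip_force: 0.0
```

>>> arm_command(increments=[[0,0,0,0,0,0,0],[0,0,0,0,0,0,0],[0,0,0,0,0,0,0],[0,0,0,0,0,0,0],[0,0,0,0,0,0,0],[0,0,0,0,0,0,0],[0,0,0,0,0,0,0],[0,0,0,0,0,0,0]], newtons=25)

```text
time: 5.4
eef_pos: [0.4766, 0.0905, 0.1662]
tcp_rot: [0.41, -3.115, 0.0]
contact_force: [0.6, -1.7, -0.5]
gripper_width: 0.0237
grip_force: 25.0
```

```bash
cat > arc.py <<'E'
import sys,numpy as np
# arc.py th0 step rows : shares for an arc about the wheel axis
t0,st,n=float(sys.argv[1]),float(sys.argv[2]),int(sys.argv[3]);r=.0617
for k in range(1,n+1):
    a=t0+st*k;print([round(r*(np.cos(a)-np.cos(t0))/.75,4),round(r*(np.sin(a)-np.sin(t0))/.75,4)],end=' ')
print('end',a, 'tangent',-np.sin(a),np.cos(a))
E
for t in 2.449 2.649 2.849 3.049; do python3 arc.py $t 0.025 8;done
```

```text
[np.float64(-0.0013), np.float64(-0.0016)] [np.float64(-0.0025), np.float64(-0.0032)] [np.float64(-0.0038), np.float64(-0.0049)] [np.float64(-0.0049), np.float64(-0.0066)] [np.float64(-0.0061), np.float64(-0.0083)] [np.float64(-0.0071), np.float64(-0.0101)] [np.float64(-0.0082), np.float64(-0.0118)] [np.float64(-0.0092), np.float64(-0.0136)] end 2.649 tangent -0.4729118873235795 -0.8811097246246066
[np.float64(-0.0009), np.float64(-0.0018)] [np.float64(-0.0019), np.float64(-0.0037)] [np.float64(-0.0027), np.float64(-0.0055)] [np.float64(-0.0035), np.float64(-0.0074)] [np.float64(-0.0043), np.float64(-0.0093)] [np.float64(-0.005), np.float64(-0.0113)] [np.float64(-0.0057), np.float64(-0.0132)] [np.float64(-0.0063), np.float64(-0.0152)] end 2.849 tangent -0.288435655681472 -0.957499280695082
[np.float64(-0.0006), np.float64(-0.002)] [np.float64(-0.0011), np.float64(-0.004)] [np.float64(-0.0016), np.float64(-0.006)] [np.float64(-0.002), np.float64(-0.008)] [np.float64(-0.0023), np.float64(-0.01)] [np.float64(-0.0027), np.float64(-0.012)] [np.float64(-0.0029), np.float64(-0.0141)] [np.float64(-0.0031), np.float64(-0.0161)] end 3.0490000000000004 tangent -0.09246040465869036 -0.9957163620079521
[np.float64(-0.0002), np.float64(-0.0021)] [np.float64(-0.0003), np.float64(-0.0041)] [np.float64(-0.0003), np.float64(-0.0062)] [np.float64(-0.0004), np.float64(-0.0082)] [np.float64(-0.0003), np.float64(-0.0103)] [np.float64(-0.0002), np.float64(-0.0123)] [np.float64(-0.0001), np.float64(-0.0144)] [np.float64(0.0001), np.float64(-0.0164)] end 3.249 tangent 0.10720095092215345 -0.9942373741322472
```

>>> arm_command(increments=[[-0.0013,-0.0016,0,0,0,0,0],[-0.0025,-0.0032,0,0,0,0,0],[-0.0038,-0.0049,0,0,0,0,0],[-0.0049,-0.0066,0,0,0,0,0],[-0.0061,-0.0083,0,0,0,0,0],[-0.0071,-0.0101,0,0,0,0,0],[-0.0082,-0.0118,0,0,0,0,0],[-0.0092,-0.0136,0,0,0,0,0]])

```text
time: 6.07
eef_pos: [0.4703, 0.0811, 0.1663]
tcp_rot: [-0.411, 3.113, 0.001]
contact_force: [7.1, 5.1, -7.0]
gripper_width: 0.0236
grip_force: 25.0
```

>>> arm_command(increments=[[-0.0009,-0.0018,0,0,0,0,0],[-0.0019,-0.0037,0,0,0,0,0],[-0.0027,-0.0055,0,0,0,0,0],[-0.0035,-0.0074,0,0,0,0,0]])

```text
time: 6.4
eef_pos: [0.4677, 0.0759, 0.1663]
tcp_rot: [-0.411, 3.113, 0.002]
contact_force: [7.1, 7.5, -8.9]
gripper_width: 0.0238
grip_force: 25.0
```

>>> arm_command(increments=[[-0.0008,-0.0019,0,0,0,0,0],[-0.0015,-0.0039,0,0,0,0,0],[-0.0022,-0.0058,0,0,0,0,0],[-0.0028,-0.0078,0,0,0,0,0]])

```text
time: 6.73
eef_pos: [0.4657, 0.0704, 0.1663]
tcp_rot: [-0.412, 3.112, 0.002]
contact_force: [8.0, 9.5, -9.0]
gripper_width: 0.0234
grip_force: 25.0
```

>>> arm_command(increments=[[-0.0006,-0.002,0,0,0,0,0],[-0.0011,-0.004,0,0,0,0,0],[-0.0016,-0.006,0,0,0,0,0],[-0.002,-0.008,0,0,0,0,0]])

```text
time: 7.07
eef_pos: [0.4642, 0.0647, 0.1663]
tcp_rot: [-0.412, 3.112, 0.002]
contact_force: [7.6, 12.1, -10.4]
gripper_width: 0.0237
grip_force: 25.0
```

>>> arm_command(increments=[[-0.0003,-0.002,0,0,0,0,0],[-0.0007,-0.004,0,0,0,0,0],[-0.0009,-0.0061,0,0,0,0,0],[-0.0011,-0.0081,0,0,0,0,0]])

```text
time: 7.4
eef_pos: [0.4633, 0.0588, 0.1663]
tcp_rot: [-0.412, 3.112, 0.003]
contact_force: [5.8, 12.6, -8.9]
gripper_width: 0.0237
grip_force: 25.0
```

```bash
cat > f.py <<'E'
import sys,numpy as np
# f.py x y fx fy ... : angle, radius, tangential and radial push on the handle
C=(.524,.0512);v=np.array(sys.argv[1:],float).reshape(-1,4)
for x,y,fx,fy in v:
    a=np.arctan2(y-C[1],x-C[0])%(2*np.pi);print('th %.3f r %.4f push %.1f radial on tool %.1f'%(a,np.hypot(x-C[0],y-C[1]),fx*np.sin(a)-fy*np.cos(a),fx*np.cos(a)+fy*np.sin(a)))
E
sed -i 's/print(\[round(\(.*\)\],end/print([float(round(\1],end/;s/,round(r\*(np.sin/),float(round(r*(np.sin/;s/4)\],end/4))],end/' arc.py
python3 arc.py 3.049 .025 4;python3 arc.py 3.149 .025 4;python3 arc.py 3.249 .025 4;python3 arc.py 3.349 .025 4;python3 arc.py 3.449 .02 4;python3 arc.py 3.529 .02 4
```

```text
[-0.0002, -0.0021] [-0.0003, -0.0041] [-0.0003, -0.0062] [-0.0004, -0.0082] end 3.149 tangent 0.007407278671714821 -0.9999725657350204
[0.0, -0.0021] [0.0001, -0.0041] [0.0003, -0.0062] [0.0005, -0.0082] end 3.249 tangent 0.10720095092215345 -0.9942373741322472
[0.0002, -0.002] [0.0005, -0.0041] [0.0009, -0.0061] [0.0013, -0.0081] end 3.349 tangent 0.205923506706901 -0.9785680913383252
[0.0004, -0.002] [0.0009, -0.004] [0.0015, -0.006] [0.0021, -0.008] end 3.4490000000000003 tangent 0.30258854288189446 -0.9531212796473553
[0.0005, -0.0016] [0.0011, -0.0031] [0.0016, -0.0047] [0.0022, -0.0062] end 3.529 tangent 0.37778917123082 -0.9258916470628354
[0.0006, -0.0015] [0.0013, -0.003] [0.002, -0.0045] [0.0027, -0.006] end 3.609 tangent 0.45057323812917366 -0.8927394676397986
```

>>> arm_command(increments=[[-0.0002,-0.0021,0,0,0,0,0],[-0.0003,-0.0041,0,0,0,0,0],[-0.0003,-0.0062,0,0,0,0,0],[-0.0004,-0.0082,0,0,0,0,0]])

```text
time: 7.73
eef_pos: [0.4629, 0.0529, 0.1663]
tcp_rot: [-0.413, 3.112, 0.003]
contact_force: [6.5, 14.4, -8.4]
gripper_width: 0.0232
grip_force: 25.0
```

>>> arm_command(increments=[[0,-0.0021,0,0,0,0,0],[0.0001,-0.0041,0,0,0,0,0],[0.0003,-0.0062,0,0,0,0,0],[0.0005,-0.0082,0,0,0,0,0]])

```text
time: 8.07
eef_pos: [0.4631, 0.0468, 0.1663]
tcp_rot: [-0.413, 3.113, 0.003]
contact_force: [4.4, 14.9, -6.5]
gripper_width: 0.0235
grip_force: 25.0
```

```bash
python3 f.py .4703 .0811 7.1 5.1 .4677 .0759 7.1 7.5 .4657 .0704 8 9.5 .4642 .0647 7.6 12.1 .4633 .0588 5.8 12.6
```

```text
th 2.634 r 0.0615 push 7.9 radial on tool -3.7
th 2.728 r 0.0615 push 9.7 radial on tool -3.5
th 2.823 r 0.0614 push 11.5 radial on tool -4.6
th 2.920 r 0.0613 push 13.5 radial on tool -4.7
th 3.017 r 0.0612 push 13.2 radial on tool -4.2
```

>>> arm_command(increments=[[0.0002,-0.002,0,0,0,0,0],[0.0005,-0.0041,0,0,0,0,0],[0.0009,-0.0061,0,0,0,0,0],[0.0013,-0.0081,0,0,0,0,0]])

```text
time: 8.4
eef_pos: [0.4639, 0.0407, 0.1663]
tcp_rot: [-0.413, 3.113, 0.003]
contact_force: [2.9, 14.6, -5.6]
gripper_width: 0.0234
grip_force: 25.0
```

>>> arm_command(increments=[[0.0004,-0.002,0,0,0,0,0],[0.0009,-0.004,0,0,0,0,0],[0.0015,-0.006,0,0,0,0,0],[0.0021,-0.008,0,0,0,0,0]])

```text
time: 8.73
eef_pos: [0.4653, 0.0344, 0.1662]
tcp_rot: [-0.413, 3.114, 0.003]
contact_force: [0.6, 12.5, -3.3]
gripper_width: 0.0233
grip_force: 25.0
```

>>> arm_command(increments=[[0.0005,-0.0016,0,0,0,0,0],[0.0011,-0.0031,0,0,0,0,0],[0.0016,-0.0047,0,0,0,0,0],[0.0022,-0.0062,0,0,0,0,0]])

```text
time: 9.07
eef_pos: [0.467, 0.0295, 0.1662]
tcp_rot: [-0.412, 3.114, 0.003]
contact_force: [1.4, 11.7, -3.4]
gripper_width: 0.0233
grip_force: 25.0
```

>>> arm_command(increments=[[0.0006,-0.0015,0,0,0,0,0],[0.0013,-0.003,0,0,0,0,0],[0.002,-0.0045,0,0,0,0,0],[0.0027,-0.006,0,0,0,0,0]])

```text
time: 9.4
eef_pos: [0.469, 0.0247, 0.1662]
tcp_rot: [-0.412, 3.114, 0.002]
contact_force: [2.1, 9.5, -2.7]
gripper_width: 0.0238
grip_force: 25.0
```

```bash
python3 f.py .4629 .0529 6.5 14.4 .4631 .0468 4.4 14.9 .4639 .0407 2.9 14.6 .4653 .0344 .6 12.5;python3 arc.py 3.609 .02 2;python3 arc.py 3.649 .02 2; python3 arc.py 3.689 .02 2;python3 arc.py 3.729 .02 2
```

```text
th 3.114 r 0.0611 push 14.6 radial on tool -6.1
th 3.214 r 0.0611 push 14.5 radial on tool -5.5
th 3.315 r 0.0610 push 13.9 radial on tool -5.4
th 3.420 r 0.0611 push 11.9 radial on tool -4.0
[0.0008, -0.0015] [0.0015, -0.0029] end 3.649 tangent 0.48591288451029835 -0.87400724749105
[0.0008, -0.0014] [0.0017, -0.0028] end 3.689 tangent 0.5204751739320934 -0.8538768021912512
[0.0009, -0.0014] [0.0018, -0.0028] end 3.729 tangent 0.5542048141043793 -0.8323803361586158
[0.0009, -0.0014] [0.0019, -0.0027] end 3.769 tangent 0.5870478447981531 -0.8095522391531281
```

>>> arm_command(increments=[[0.0008,-0.0015,0,0,0,0,0],[0.0015,-0.0029,0,0,0,0,0]])

```text
time: 9.57
eef_pos: [0.4702, 0.0223, 0.1662]
tcp_rot: [-0.412, 3.114, 0.002]
contact_force: [2.5, 6.9, -3.6]
gripper_width: 0.0234
grip_force: 25.0
```

>>> arm_command(increments=[[0.0008,-0.0014,0,0,0,0,0],[0.0017,-0.0028,0,0,0,0,0]])

```text
time: 9.73
eef_pos: [0.4715, 0.02, 0.1662]
tcp_rot: [-0.412, 3.114, 0.001]
contact_force: [3.2, 4.7, -3.1]
gripper_width: 0.0236
grip_force: 25.0
```

>>> arm_command(increments=[[0.0009,-0.0014,0,0,0,0,0],[0.0018,-0.0028,0,0,0,0,0]])

```text
time: 9.9
eef_pos: [0.4729, 0.0177, 0.1662]
tcp_rot: [-0.411, 3.114, 0.001]
contact_force: [2.8, 3.9, -3.3]
gripper_width: 0.0239
grip_force: 25.0
```

```bash
python3 f.py .467 .0295 1.4 11.7 .469 .0247 2.1 9.5 .4702 .0223 2.5 6.9 .4715 .02 3.2 4.7 .4729 .0177 2.8 3.9;python3 arc.py 3.729 .02 2;python3 arc.py 3.769 .02 2
```

```text
th 3.505 r 0.0610 push 10.4 radial on tool -5.5
th 3.591 r 0.0611 push 7.6 radial on tool -6.0
th 3.635 r 0.0611 push 4.9 radial on tool -5.5
th 3.678 r 0.0611 push 2.4 radial on tool -5.2
th 3.722 r 0.0611 push 1.7 radial on tool -4.5
[0.0009, -0.0014] [0.0019, -0.0027] end 3.769 tangent 0.5870478447981531 -0.8095522391531281
[0.001, -0.0013] [0.002, -0.0026] end 3.809 tangent 0.6189517241704442 -0.7854290312602624
```

>>> arm_command(increments=[[-0.0009,0.0014,0,0,0,0,0],[-0.0018,0.0028,0,0,0,0,0]])

```text
time: 10.07
eef_pos: [0.4721, 0.0187, 0.1663]
tcp_rot: [-0.41, 3.113, -0.001]
contact_force: [8.4, -2.1, -7.1]
gripper_width: 0.0237
grip_force: 25.0
```

>>> arm_command(increments=[[-0.0008,0.0014,0,0,0,0,0],[-0.0017,0.0028,0,0,0,0,0]])

```text
time: 10.23
eef_pos: [0.4708, 0.021, 0.1663]
tcp_rot: [-0.41, 3.113, -0.001]
contact_force: [7.8, -0.8, -7.4]
gripper_width: 0.0233
grip_force: 25.0
```

>>> arm_command(increments=[[0,0,0,0,0,0,0],[0,0,0,0,0,0,0],[0,0,0,0,0,0,0]], newtons=10)

```text
time: 10.48
eef_pos: [0.4706, 0.0212, 0.1663]
tcp_rot: [-0.41, 3.113, -0.0]
contact_force: [6.2, -0.3, -4.8]
gripper_width: 0.0235
grip_force: 10.0
```

>>> arm_command(increments=[[0,0,0,0,0,0,0.35],[0,0,0,0,0,0,0.45],[0,0,0,0,0,0,0.6],[0,0,0,0,0,0,0.6],[0,0,0,0,0,0,0.6],[0,0,0,0,0,0,0.6]])

```text
time: 10.98
eef_pos: [0.47, 0.0212, 0.1662]
tcp_rot: [0.41, -3.115, 0.0]
contact_force: [0.1, 0.4, 0.7]
gripper_width: 0.0561
grip_force: 0.0
```

>>> arm_command(increments=[[0,0,0.03,0,0,0,0.6],[0,0,0.07,0,0,0,0.6],[0,0,0.11,0,0,0,0.6],[0,0,0.15,0,0,0,0.6],[0,0,0.178,0,0,0,0.6],[0,0,0.178,0,0,0,0.6],[0,0,0.178,0,0,0,0.6]])

```text
time: 11.57
eef_pos: [0.4704, 0.0214, 0.3004]
tcp_rot: [-0.41, 3.113, 0.001]
contact_force: [0.0, 0.3, 0.2]
gripper_width: 0.0563
grip_force: 0.0
```

```bash
python3 - <<'E'
from h import *
s=ctrl.observe();print(s['time'],s['eef_pos'],s['contact_force'],s['gripper_width'])
KT=wcam();im=ctrl.get_image('wrist');cv2.imwrite('pics/w2.png',im)
t=ctrl.get_image('top');cv2.imwrite('pics/t2.png',cv2.resize(t[120:270,220:380],None,fx=4,fy=4,interpolation=2))
for c in('wrist','top'):
  for n in('handle_centre','lock_top'):
    for d in ctrl.find_in(c,n)[:2]: print(c,n,np.round(d['position'],4),d['p'])
    r=ctrl.cut_out(c,n)
    if r:
        m=r[0]['region'].astype(np.uint8);b=cv2.boundingRect(m);q=(b[0]+b[2]/2-.5,b[1]+b[3]/2-.5)
        print(c,n,r[0]['p'],b,ray('top',q,.172) if c=='top' else wray(q,.172,KT))
hsv=cv2.cvtColor(t,cv2.COLOR_BGR2HSV);m=((hsv[...,0]<8)|(hsv[...,0]>172))&(hsv[...,1]>150)&(hsv[...,2]>90)
m[:130]=0;m[200:]=0;m[:,:280]=0;m[:,350:]=0
y,x=np.nonzero(m);print(len(x),x.mean(),y.mean(),ray('top',(x.mean(),y.mean()),.169))
E
```

```text
11.5667 [0.47041331 0.02136026 0.30038136] [0.04711294 0.28487492 0.15110638] 0.05629163074997731
wrist handle_centre [0.47   0.0178 0.2065] 0.73
wrist handle_centre 0.58 (314, 176, 28, 38) [0.47428625 0.02245993 0.172     ]
0 nan nan [nan nan nan]<stdin>:14: RuntimeWarning: Mean of empty slice.
  ret = ret.dtype.type(ret / rcount)
```

>>> arm_command(increments=[[0.05,-0.003,0,0,0,0,0],[0.1,-0.006,0,0,0,0,0],[0.15,-0.009,0,0,0,0,0],[0.209,-0.012,0,0,0,0,0],[0.209,-0.012,0,0,0,0,0],[0.209,-0.012,0,0,0,0,0],[0.209,-0.012,-0.04,0,0,0,0],[0.209,-0.012,-0.08,0,0,0,0],[0.209,-0.012,-0.11,0,0,0,0],[0.209,-0.012,-0.134,0,0,0,0],[0.209,-0.012,-0.134,0,0,0,0]])

```text
time: 12.98
eef_pos: [0.6241, 0.0125, 0.1964]
tcp_rot: [0.41, -3.11, -0.001]
contact_force: [-0.7, 0.6, -0.3]
gripper_width: 0.0008
grip_force: 0.0
```

```bash
python3 - <<'E'
from h import *
s=ctrl.observe();print(s['time'],s['eef_pos'],s['contact_force'],s['gripper_width'])
t=ctrl.get_image('side');print(proj('side',s['eef_pos']),proj('side',(.627,.0125,.172)))
cv2.imwrite('pics/s2.png',cv2.resize(t[130:255,260:400],None,fx=4.5,fy=4.5,interpolation=2))
for n in('handle_centre','lock_top','bottle'):
    for d in ctrl.find_in('side',n)[:2]: print(n,np.round(d['position'],4),d['p'])
E
```

```text
12.9833 [0.62408372 0.01246406 0.19641638] [-0.66483009  0.56139516 -0.30840579] 0.00078100216594944
[341.45094508 178.5024111 ] [341.949364  184.4164442]
handle_centre [0.4696 0.0135 0.1817] 0.5
bottle [ 0.3966 -0.461   0.0884] 0.78
bottle [ 0.5097 -0.0307  0.1163] 0.26
```

View pics/s2.png

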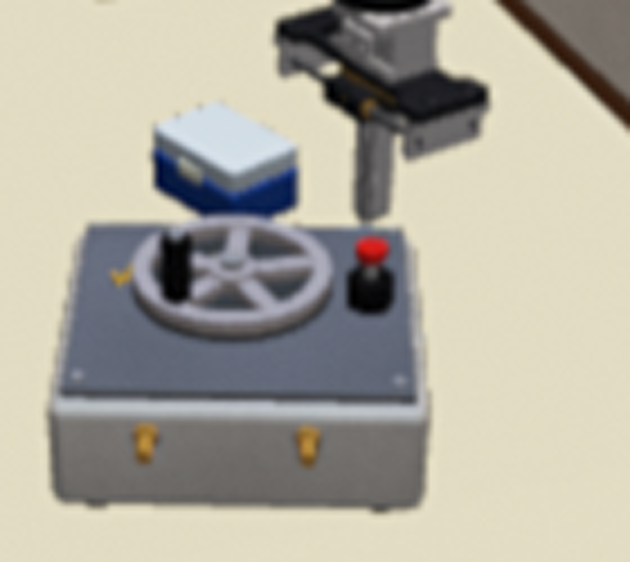

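In the side picture the closed finger tip at crop (372,215) stands over the red cap at (372,245). The wheel is standing still, with its handle at (177,265). I'm pressing gently in stages.

>>> arm_command(increments=[[0.002,0,-0.01,0,0,0,0],[0.003,0,-0.02,0,0,0,0],[0.003,0,-0.028,0,0,0,0],[0.003,0,-0.03,0,0,0,0],[0.003,0,-0.032,0,0,0,0],[0.003,0,-0.034,0,0,0,0],[0.003,0,-0.036,0,0,0,0],[0.003,0,-0.038,0,0,0,0]])

```text
time: 13.85
eef_pos: [0.6292, 0.0122, 0.1709]
tcp_rot: [-0.41, 3.114, -0.0]
contact_force: [-0.7, -0.9, 4.2]
gripper_width: 0.0004
grip_force: 1.8
```

>>> arm_command(increments=[[-0.001,0,-0.002,0,0,0,0],[-0.002,0,-0.004,0,0,0,0],[-0.003,0,-0.006,0,0,0,0]])

```text
time: 14.1
eef_pos: [0.6273, 0.0123, 0.1665]
tcp_rot: [-0.41, 3.113, -0.0]
contact_force: [2.6, -0.4, 3.3]
gripper_width: 0.0005
grip_force: 1.8
```

>>> arm_command(increments=[[0,0,-0.002,0,0,0,0],[0,0,-0.003,0,0,0,0]])

```text
time: 14.27
eef_pos: [0.627, 0.0122, 0.1639]
tcp_rot: [-0.411, 3.114, -0.0]
contact_force: [3.1, -0.9, 3.5]
gripper_width: 0.0003
grip_force: 1.8
```

>>> arm_command(increments=[[0,0,-0.002,0,0,0,0],[0,0,-0.004,0,0,0,0],[0,0,-0.005,0,0,0,0],[0,0,-0.005,0,0,0,0]])

```text
time: 14.6
eef_pos: [0.6269, 0.0122, 0.1601]
tcp_rot: [-0.411, 3.115, -0.0]
contact_force: [1.7, 0.2, 6.8]
gripper_width: 0.0007
grip_force: 3.1
```

>>> arm_command(increments=[[0,0,-0.001,0,0,0,0],[0,0,-0.0025,0,0,0,0],[0,0,-0.0025,0,0,0,0],[0,0,-0.0025,0,0,0,0]])

```text
time: 14.93
eef_pos: [0.6271, 0.0122, 0.1586]
tcp_rot: [-0.41, 3.114, 0.0]
contact_force: [1.7, 0.3, 8.9]
gripper_width: 0.0008
grip_force: 4.5
```

>>> arm_command(increments=[[0,0,-0.001,0,0,0,0],[0,0,-0.0025,0,0,0,0],[0,0,-0.0025,0,0,0,0]])

```text
time: 15.18
eef_pos: [0.6271, 0.0122, 0.1569]
tcp_rot: [-0.41, 3.114, 0.0]
contact_force: [1.2, 0.5, 12.6]
gripper_width: 0.0003
grip_force: 6.2
```

>>> arm_command(increments=[[0,0,0.005,0,0,0,0],[0,0,0.015,0,0,0,0],[0,0,0.04,0,0,0,0],[0,0,0.09,0,0,0,0],[0,0,0.14,0,0,0,0],[0,0,0.19,0,0,0,0],[0,0,0.19,0,0,0,0],[0,0,0.19,0,0,0,0]])

```text
time: 15.85
eef_pos: [0.6271, 0.0122, 0.3008]
tcp_rot: [-0.41, 3.112, 0.001]
contact_force: [-0.3, -0.5, -0.6]
gripper_width: 0.0005
grip_force: 0.0
```

```bash
python3 - <<'E'
from h import *
s=ctrl.observe();print(s['time'],s['eef_pos'],s['contact_force'])
t=ctrl.get_image('side');print(proj('side',(.627,.0125,.160)))
cv2.imwrite('pics/s3.png',cv2.resize(t[130:255,260:400],None,fx=4.5,fy=4.5,interpolation=2))
E
```

```text
15.85 [0.62711176 0.01217333 0.30077786] [-0.28431799 -0.53530223 -0.644734  ]
[341.8090656  187.35481907]
```

View pics/s3.png

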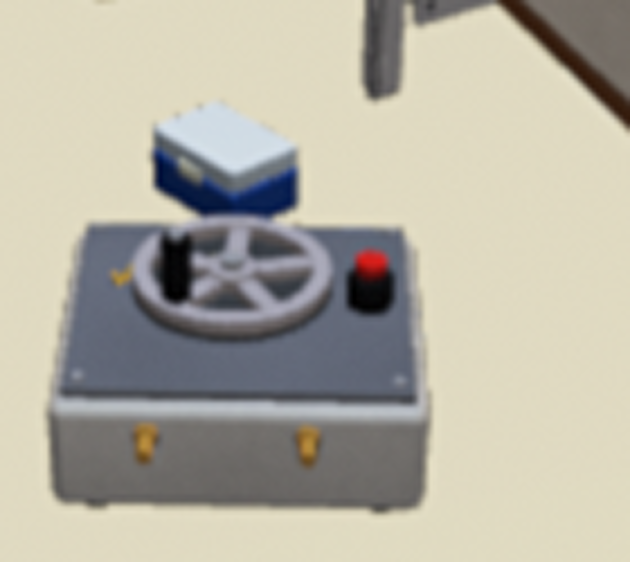

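The red cap has dropped from crop row 243 to about 257 and sits on its guide. The handle hasn't moved from (177,265), and the arm is clear.

```bash
python3 -c "
from cell import ctrl
print(ctrl.finish_job())"
```

```text
the job is handed in; nothing more can be done
None
```

The wheel was turned past the resistance peak to the top point and stayed put when released; the red lock then went fully down (about 12.6 N at most), and the job was handed in with the arm clear, though no verdict came back; to pin down the top point I went about 0.07 rad past it and turned the held wheel back, so it was not anticlockwise throughout.

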